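Set the lens edger's hatch ajar on its stay and lock it

ROBOT

A 7-joint arm with a two-finger parallel gripper is mounted at the origin on the work surface. World frame = base frame: x ahead of the robot, y to its left, z up, the work surface at z = 0. Lengths are in m, angles in rad, forces in N, time in s.
With the tool pointing down it reaches from about 0.4 to 0.85 m from the base axis. Payload 10.4 kg.
Tool frame: the origin (TCP) lies on the centre line of the jaws, within the pads' length; the fingertips stand 11 mm ahead of it and the grasp point (between the pads) lies 8 mm behind it; z points along the fingers, y is the line along which they close (so a half turn about z gives the same grasp; the last joint's range is limited). The gripper opens to 87 mm and grips with 3 to 60 N. Pads are 19 mm wide; open, the fingers measure 117 mm over their backs; the gripper's body (75 mm by 190 mm) begins 51 mm behind the grasp point.
Start: joints at [1.238, 0.332, -0.065, 1.46, 0.022, 1.35, -0.088], TCP at [0.191, -0.595, 0.234] pointing down, gripper open.
Joint ranges: [-2.6, 2.6], [-0.5, 2.12], [-1.47, 1.34], [0.16, 2.42], [-1.27, 4.41], [0.06, 2.06], [-2.6, 2.6]. Speed limits (rad/s): [2.22, 2.22, 2.79, 2.79, 3.14, 3.14, 3.14].

INTERFACE

Orientations are given as a unit quaternion [x, y, z, w].
In Python, from workcell import read_state, get_image, calibration, sign_off gives the robot as it stands. The module is installed in compiled form; this text tells all that it offers.
- The arm moves only by the tool move_arm, never from a script. Its argument "motion" is a list of rows, each a list of 3 entries, a list of its own where there are three numbers: the turn, a rotation vector about the tool's x, y, z in degrees, then the shift along the tool's x, y, z in m, then the finger opening in m, from 0 to 0.087. A call has 1 to 12 rows; each row shifts and turns the commanded pose from where the row before left it, along the tool's axes as they then stand; what a row does not reach is not made up. A row lasts 1/8 s, in which the tool goes at most 62.5 mm and 10.7 degrees, less where a joint would pass 70% of its speed; a pose out of reach is approached as far as the arm can. A call with a gripper value outside its range is refused whole. The fingers move at their own pace and stop on an object; the grip force is fixed at half the most. Time passes only in rows, so rows that do not move let the fingers close. It gives the time, the measured TCP pose, the force, the opening and the grip force at its end, in the units of the state.
- read_state(): the state, without advancing time (a new reading comes with each control period).
- get_image(name): name is "scene" or "top" or "wrist"; returns the picture (384x512x3 uint8, red, green, blue); there is no depth.
- calibration(name): a dict with "vfov" (degrees; the focal length in pixels is half the picture's height over the tangent of half this angle, whatever the lens; pixels are square), "cx", "cy" (the principal point, pixels), "camera_from_world" (4x4, takes a point from world to camera coordinates). Camera axes: x right, y down, z forward; pixel columns grow to the right and rows downward; lengths in m; the calibration is good to about 2 mm. A picture is of the moment at which its call begins: read the wrist's pose just before it. calibration takes no time and is no camera call; for the wrist camera it gives the pose at the moment of the call.
- sign_off(): hands the job in; it is judged then, once.
The state is a dict: "time_s": time; "joint_pos": joint angles; "joint_vel": joint speeds; "joint_efforts": joint torques, N m; "ee_pos": TCP position; "tcp_rot": TCP orientation; "wrist_force": force on the tool from outside, world axes, zero at the start; "torque": the same for the moment, N m; "finger_gap": opening from 0.0 (shut) to 1.0 (fully open); "grip_force": force on a finger pad.
Only numpy, scipy, OpenCV 4.12 (cv2) and the standard library are available. Lean on these libraries where they do the work, as an engineer would, in place of code of your own. Each camera call takes 0.05 s, during which the arm holds its last target. There are 200 camera calls.

TASK

Leave the lens edger's sliding hatch ajar so that the chamber can dry: turn the quarter-turn stud until its head lines up with the slots of the stay, slide the hatch until the stay's middle slot is over the stud, push the upright stay down over the stud until it lies flat, then turn the stud back a quarter turn to its stop so that its head lies along the stay and locks it. Leave the tools and the other things lying about as they are.

Things in the scene. Friction and masses are not known exactly. Their poses are not given: they have to be found in the camera images.
- edger: the lens edger: a cream machine fixed to the table, 250 mm deep (its x), 510 mm long (its y). Origin on the table. Its flat deck is 80 mm above the table; a 130 mm high housing stands at edger y +225 to +290. A sliding hatch covers the grinding-wheel chamber in the deck, between 14 mm high guide rails at edger x +-70. The stud stands at edger x 0, y -125
- lid (a joint): opening of the hatch, m: 0 = shut, 0.15 = fully open; grows as it slides along the edger's +y, away from the stud. Slides with about 4 N, stays where left. A 130 x 130 mm aluminium plate, top 11 mm above the deck. At 0.075 the middle slot of the stay lies exactly over the stud (play 3 mm either way)
- lid_lip (a point): centre of the top edge of the hatch's upright lip: a plate 100 mm wide (edger x), 6 mm thick (edger y), reaching 46 mm above the deck; it can be pushed from either side. It stands 95 mm to the +y side of the stay's pivot.
- stay_pivot (a point): the stay's pivot on the hatch, its axis along the edger's x, 32 mm above the deck; it moves with the hatch. With the hatch at q it is 40 mm + q from the stud's axis along the edger's +y.
- stay (a joint): angle of the stay, rad: 0 = down flat over the stud (stop), 1.57 = upright; grows as the free end rises and leans back over the hatch (stop at 1.95). Stiff hinge (0.4 N m): stays at any angle, must be pushed down, 3 to 5 N at its outer half. On a stud that is not lined up it stops at about 0.3
- stay_slot_mid (a point): centre of the middle slot, on the stay's upper face when down, then 20 mm above the deck. The stay: a steel plate 64 mm wide, 6 mm thick, free end 195 mm from the pivot, cranked so that this face runs 12 mm below the pivot when down. Three equal slots, 46 mm across and 20 mm along the stay, centred 60, 115 and 170 mm from the pivot, solid webs between
- stay_end (a point): middle of the free end's edge, on the same face
- stud (a joint): turn of the quarter-turn stud, rad, anticlockwise from above: 0 = head lies along the stay (edger's y): locked, a stop; 1.571 = head lies across (edger's x): lined up with the slots (the stay passes within about 0.2 of this); stop at 2.0. Stays where left; turns with 0.04 N m.
- stud_top (a point): top centre of the stud's steel head, 46 mm above the deck. The head is a T: a round bar 36 mm long and 14 mm thick, its underside 21.5 mm above the deck, and on it a thumb blade 30 mm long, 10 mm thick, from 35 to 46 mm above the deck, on a 14 mm neck. z is up, y along the head.
- driver_blue: blue-handled screwdriver, 160 mm long, lying on the edger's deck along the strip nearest the robot (on the lower side of the edger's own x); a bystander. Origin under its centre
- lens_blank: clear round lens blank, 56 mm across and 12 mm thick, lying on the deck near the end where the stud is, on the strip away from the robot; a bystander. Origin under its centre
- driver_red: red-handled screwdriver, 190 mm long, lying on the table left of the edger; a bystander. Origin under its centre
- pliers: frame pliers with blue handles, about 160 mm long, lying on the table to the right; a bystander. Origin under its centre
- lens_tray: open white two-part lens tray, 130 x 190 x 35 mm, on the table to the right; a bystander. Origin under its centre
- cleaner: white bottle of lens cleaner, 52 mm across, 130 mm tall, standing on the table to the left; a bystander. Origin under its centre

How it is judged:
On the way, in this order (a step that is already met when the one before it is completed fails the run):
1. the stud's head is turned across, in line with the slots, while the stay is still up off it (value of joint stud between 1.3 and 1.85 rad and value of joint stay above 0.15 rad), for 0.1 s.
2. the stay lies flat with its middle slot over the stud, the head not yet turned back (value of joint stay below 0.04 rad and value of joint stud above 1.1 rad and value of joint lid between 0.067 and 0.083 m), for 0.2 s.
At the end, for the whole second after the job is handed in: The stay lies flat (within 0.04 rad) with its middle slot on the stud (hatch opening 75 mm within 8 mm), the stud's head is turned along the stay (within 0.3 rad of its locked stop), and all of it is at rest (value of joint stay below 0.04 rad and value of joint stud below 0.3 rad and value of joint lid between 0.067 and 0.083 m and velocity of joint stay between -0.05 and 0.05 rad/s and velocity of joint stud between -0.1 and 0.1 rad/s and velocity of joint lid between -0.01 and 0.01 m/s); the robot touches nothing.
It fails at once if a bystander is pushed more than 40 mm away (distance of any of driver_blue, lens_blank, driver_red, pliers, lens_tray, cleaner from where it was at the start of the episode above 0.04 m).
It also fails if it takes over 67 s, if anything falls off the work surface, if the arm or the gripper's body presses on something with over 40 N, if the wrist force passes 120 N, or if a joint passes its speed limit or range.

## Working session

There is one attempt and no reset: what is moved stays moved. The work goes in short steps, Python scripts to look and compute and a tool call to move; the robot and the scene stay as the last step left them, time stands still between calls to the robot, and variables do not carry over. Pictures are saved under pics/ and viewed, at most 10 in all, crops included, and the job is handed in when it is done.

Besides the shell and the picture viewer there is one more tool, called after "Request:" by a JSON object that holds its "fn" and its "kwargs". move_arm: Moves the arm, as the interface text tells. Its arguments: {"type":"object","properties":{"motion":{"type":"array"}},"required":["motion"]}

```bash
mkdir -p pics; cat > h.py <<'E'
import numpy as np, cv2
from workcell import *
from scipy.spatial.transform import Rotation as R
def snap(n,f):
    c=calibration(n); im=get_image(n); cv2.imwrite('pics/'+f,im[:,:,::-1]); return im,c
def K(c):
    f=192/np.tan(np.radians(c['vfov'])/2); return f,c['cx'],c['cy']
def ray(c,u,v,z):
    f,cx,cy=K(c);T=np.linalg.inv(np.array(c['camera_from_world']))
    d=T[:3,:3]@[(u-cx)/f,(v-cy)/f,1];o=T[:3,3]
    return o+d*(z-o[2])/d[2]
def proj(c,p):
    f,cx,cy=K(c);q=np.array(c['camera_from_world'])@np.append(p,1); return f*q[0]/q[2]+cx,f*q[1]/q[2]+cy
E
python3 - <<'E'
from h import *
a,c=snap('top','t.png');b,d=snap('scene','s.png')
cv2.imwrite('pics/both.png',np.hstack([cv2.resize(x,(400,300)) for x in(a,b)])[:,:,::-1])
for k in(c,d): print(np.round(np.linalg.inv(np.array(k['camera_from_world'])),3).tolist(),k['vfov'],k['cx'],k['cy'])
s=read_state();print(s)
E
```

```text
[[-0.015, -0.99, 0.138, 0.4], [-1.0, 0.017, 0.009, -0.004], [-0.011, -0.138, -0.99, 1.349], [0.0, 0.0, 0.0, 1.0]] 47.38220962040078 254.50829949084837 191.47323840514835
[[-0.267, 0.607, -0.748, 1.523], [0.963, 0.184, -0.195, 0.243], [0.02, -0.773, -0.634, 0.938], [0.0, 0.0, 0.0, 1.0]] 47.31141295739571 262.17956554206444 192.6779811032816
{'time_s': 0.1, 'joint_pos': array([ 1.23840372,  0.33279072, -0.06467303,  1.4608506 ,  0.02158497,
        1.34990145, -0.08850429]), 'joint_vel': array([-2.52176707e-03, -5.53482318e-04, -2.11189447e-03, -3.65281793e-03,
       -1.33671839e-03,  2.91462080e-04,  2.64078694e-05]), 'joint_efforts': array([ 2.28912875e-03, -6.24548364e+01,  2.50664656e-02, -3.90716922e+01,
       -6.14277343e-02,  3.66344629e-02,  2.98338693e-05]), 'ee_pos': array([ 0.19042412, -0.59493755,  0.23284785]), 'tcp_rot': array([ 9.88028420e-01,  1.54270694e-01, -1.22062190e-04, -6.15796946e-04]), 'wrist_force': array([0.49200125, 0.40230623, 0.24315411]), 'torque': array([ 0.00942772, -0.03927128,  0.04388192]), 'grip_force': 0.0, 'finger_gap': 0.9988251404022723}
```

View pics/t.png

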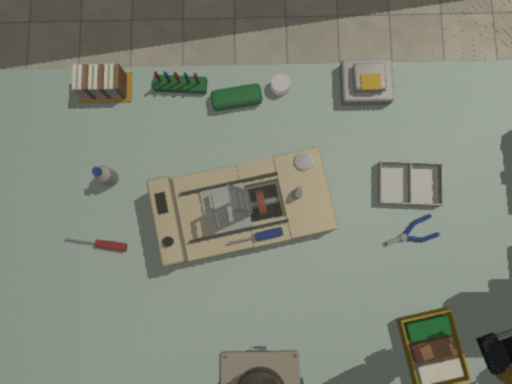

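View pics/s.png

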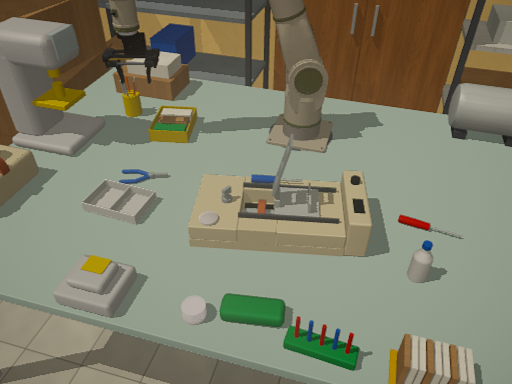

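The top view shows the edger at about u 150–335, v 150–265, with its housing on the left. The stud is at (297,193), the stay leans over the hatch near (240,198), and the robot base is at (260,375). I'll zoom in.

```bash
python3 - <<'E'
from h import *
a=cv2.imread('pics/t.png')[145:270,140:340]; cv2.imwrite('pics/tc.png',cv2.resize(a,None,fx=4,fy=4,interpolation=cv2.INTER_CUBIC))
a=cv2.imread('pics/s.png')[125:255,180:380]; cv2.imwrite('pics/sc.png',cv2.resize(a,None,fx=4,fy=4,interpolation=cv2.INTER_CUBIC))
E
```

```text
(no output)
```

View pics/tc.png

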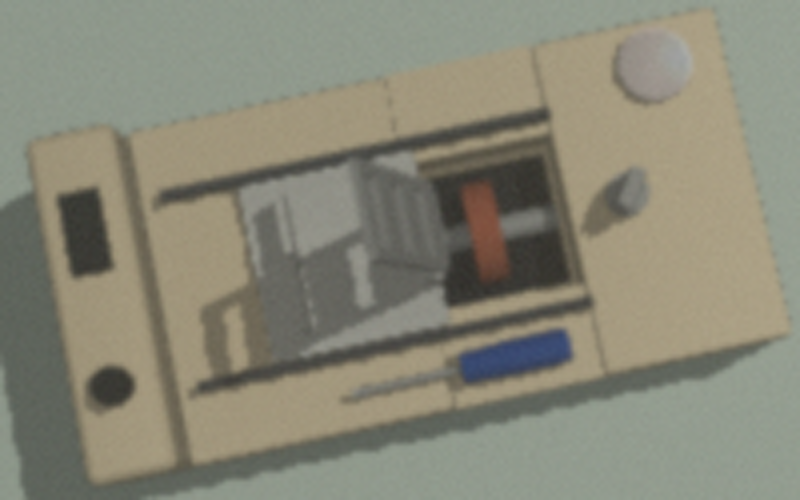

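View pics/sc.png

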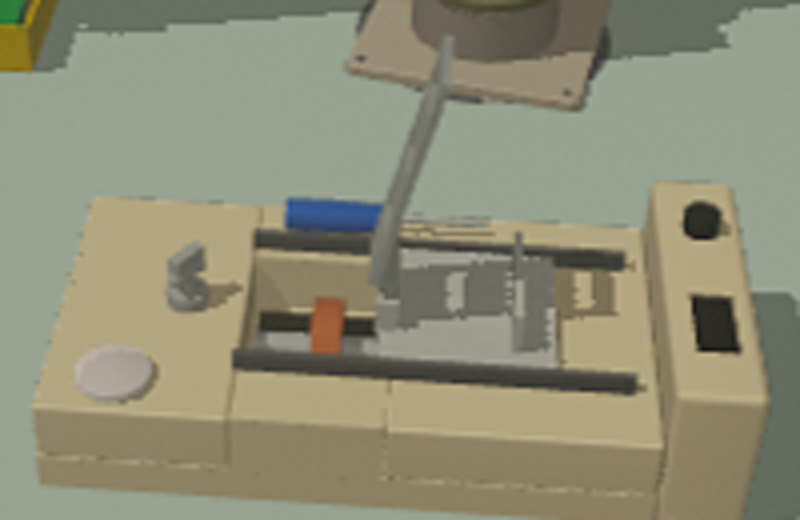

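The zooms show the deck's right-end corners at crop (715,10) and (790,330), and rail ends at (550,115), (160,195), (590,302) and (195,388). The stud blade at (632,188) is roughly 45° off. The hatch is partly open, and the stay is upright, leaning slightly back.

```bash
python3 - <<'E'
from h import *
c=calibration('top')
P=lambda u,v,z: np.round(ray(c,140+u/4-.4,145+v/4-.4,z),4)
A=P(715,10,.08);B=P(790,330,.08)
print('end',A,B,np.linalg.norm(A-B))
for a,b in(((550,115),(160,195)),((590,302),(195,388))):
    p=P(*a,.094);q=P(*b,.094);d=q-p;print('rail',p,q,np.degrees(np.arctan2(-d[0],d[1])))
e=A-B;yaw=np.arctan2(e[1],e[0]);print('yaw',np.degrees(yaw))
ey=np.array([-np.sin(yaw),np.cos(yaw),0]);ex=np.array([np.cos(yaw),np.sin(yaw),0])
s=P(632,188,.126);print('stud',s)
for n,p in dict(lid1=P(450,320,.091),lid2=P(415,150,.091),lidL=P(240,185,.091),lidL2=P(275,362,.091),stayTopL=P(352,160,.26),pivR=P(445,268,.11),A=A,B=B).items(): print(n,p,(p-s)@ex,(p-s)@ey)
E
```

```text
end [ 0.7071 -0.1842  0.08  ] [ 0.4695 -0.2299  0.08  ] 0.2419550578103297
rail [ 0.6276 -0.0596  0.094 ] [0.5736 0.2242 0.094 ] 10.773164907533072
rail [ 0.4911 -0.0852  0.094 ] [0.4342 0.198  0.094 ] 11.360502433980667
yaw 10.887315842829215
stud [ 0.5686 -0.1147  0.126 ]
lid1 [0.48   0.0154 0.091 ] -0.062432214216582065 0.14449286704891287
lid2 [0.604  0.0391 0.091 ] 0.06381226389614589 0.14434540164635876
lidL [0.5804 0.1666 0.091 ] 0.06471900253589771 0.2740079938811247
lidL2 [0.4519 0.1412 0.091 ] -0.06626557074317743 0.27333600958176174
stayTopL [0.5709 0.0731 0.26  ] 0.037729899439243104 0.1839852838905998
pivR [0.5157 0.0181 0.11  ] -0.026864823818212744 0.14040132207787925
A [ 0.7071 -0.1842  0.08  ] 0.12288005164705705 -0.09440864847680314
B [ 0.4695 -0.2299  0.08  ] -0.11907500616327266 -0.09440864847680312
```

```bash
cat >> h.py <<'E'
YAW=np.radians(11.0); S=np.array([.5686,-.1147])
ex=np.array([np.cos(YAW),np.sin(YAW)]);ey=np.array([-np.sin(YAW),np.cos(YAW)])
def E(p): p=np.array(p)[:2]-S; return np.round([p@ex,p@ey],4)   # stud-relative, edger axes
def go(x,y,z,closing=None,edger=True):
    "delta in tool axes to stud-relative edger (x,y), world z; closing = angle of tool y from edger +y, deg"
    s=read_state();r=R.from_quat(s['tcp_rot']);t=np.append(S+x*ex+y*ey,z) if edger else np.array([x,y,z])
    m=r.as_matrix();cur=np.degrees(np.arctan2(m[1,1],m[0,1])-YAW)-90
    cur=(cur+90)%180-90
    print('shift tool',np.round(m.T@(t-s['ee_pos']),4),'closing now',round(cur,2),'tilt z',np.round(m[:,2],3),'t',s['time_s'])
    if closing is not None: print('turn about tool z',round(-((closing-cur+90)%180-90),2))
E
python3 - <<'E'
from h import *
c=calibration('wrist');s=read_state();m=R.from_quat(s['tcp_rot']).as_matrix()
T=np.linalg.inv(np.array(c['camera_from_world']));print(c['vfov'],np.round(m.T@(T[:3,3]-s['ee_pos']),3),np.round(m.T@T[:3,:3],2).tolist())
go(-.0,.03,.32,0)
E
```

```text
66.96032817094917 [ 0.083 -0.    -0.151] [[-0.0, -0.95, -0.3], [1.0, -0.0, 0.0], [-0.0, -0.3, 0.95]]
shift tool [ 0.5101 -0.372  -0.0867] closing now 6.75 tilt z [-0.     0.001 -1.   ] t 0.1
turn about tool z 6.75
```

Request:
{"fn": "move_arm", "kwargs": {"motion": [[[0, 0, 0], [0.0425, -0.031, -0.0072], 0.087], [[0, 0, 0], [0.0425, -0.031, -0.0072], 0.087], [[0, 0, 0], [0.0425, -0.031, -0.0072], 0.087], [[0, 0, 0], [0.0425, -0.031, -0.0072], 0.087], [[0, 0, 0], [0.0425, -0.031, -0.0072], 0.087], [[0, 0, 0], [0.0425, -0.031, -0.0072], 0.087], [[0, 0, 0], [0.0425, -0.031, -0.0072], 0.087], [[0, 0, 0], [0.0425, -0.031, -0.0072], 0.087], [[0, 0, 0], [0.0425, -0.031, -0.0072], 0.087], [[0, 0, 0], [0.0425, -0.031, -0.0072], 0.087], [[0, 0, 0], [0.0425, -0.031, -0.0072], 0.087], [[0, 0, 0], [0.0425, -0.031, -0.0072], 0.087]]}}

```text
time_s: 1.6
ee_pos: [0.5635, -0.0842, 0.32]
tcp_rot: [0.988, 0.154, -0.0, 0.0]
wrist_force: [0.7, 0.1, 0.1]
finger_gap: 1.003
grip_force: 0.0
```

```bash
python3 - <<'E'
from h import *
a,c=snap('wrist','w1.png');import pickle;pickle.dump(c,open('w1.pkl','wb'))
s=read_state();print(s['ee_pos'],E(s['ee_pos']));go(0,0,.32,0)
print(proj(c,np.append(S,.126)))
E
```

```text
[ 0.56619809 -0.07662665  0.32042149] [0.0049 0.0378]
shift tool [-0.0096  0.0369  0.0003] closing now 7.17 tilt z [ 0.002  0.004 -1.   ] t 1.65
turn about tool z 7.17
(np.float64(280.20700419312885), np.float64(172.83659922515506))
```

View pics/w1.png

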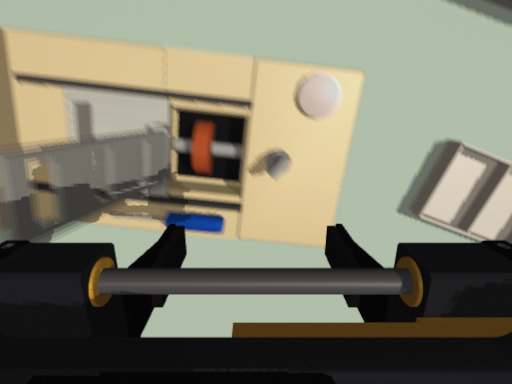

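The picture is blurred because the arm was still settling. The stud is near (279,164) and the blade appears bright on its left side. I'll settle the arm and move closer over the stud, turning to edger alignment as I go.

Request:
{"fn": "move_arm", "kwargs": {"motion": [[[0, 0, 7], [0, 0, 0], 0.06], [[0, 0, 0], [-0.03, 0.03, 0.04], 0.06], [[0, 0, 0], [-0.03, 0, 0.04], 0.06], [[0, 0, 0], [0, 0, 0], 0.06], [[0, 0, 0], [0, 0, 0], 0.06], [[0, 0, 0], [0, 0, 0], 0.06]]}}

```text
time_s: 2.4
ee_pos: [0.511, -0.1257, 0.2414]
tcp_rot: [0.996, 0.094, 0.001, 0.0]
wrist_force: [0.3, 0.6, 1.3]
finger_gap: 0.692
grip_force: 0.0
```

```bash
python3 - <<'E'
from h import *
a,c=snap('wrist','w2.png');import pickle;pickle.dump(c,open('w2.pkl','wb'))
s=read_state();print(s['ee_pos'],E(s['ee_pos']));go(0,0,.32,0)
p=proj(c,np.append(S,.126));print(p)
u,v=map(int,p);b=a[max(v-60,0):v+60,u-80:u+80,::-1];print(max(v-60,0),u-80)
h=a[:,:,::-1].copy()
cv2.imwrite('pics/w2c.png',np.hstack([cv2.resize(h,(448,336)),cv2.resize(cv2.resize(b,None,fx=2.8,fy=2.8)[:336,:352],(352,336))]))
E
```

```text
[ 0.51084825 -0.12573014  0.24122062] [-0.0588  0.0002]
shift tool [ 0.059   0.     -0.0786] closing now -0.2 tilt z [ 0.002 -0.    -1.   ] t 2.45
turn about tool z -0.2
(np.float64(255.10225591406993), np.float64(126.78885952385349))
66 175
```

View pics/w2c.png

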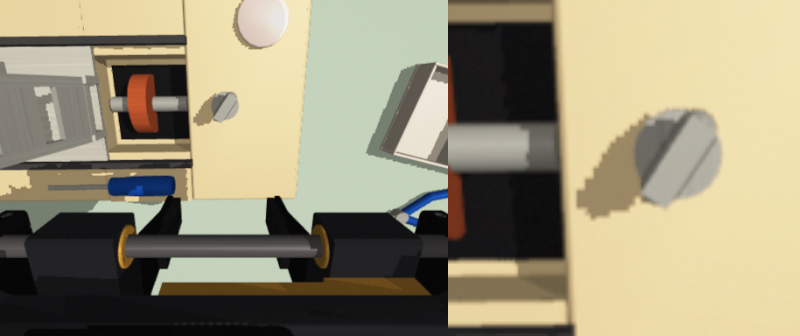

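The stud's round head is at crop (678,155) with the blade running from (690,110) to (643,190), about 60° from image horizontal. The hatch's stud-side edge is at (93,47)–(107,163) in the reduced full view.

```bash
python3 - <<'E'
from h import *
import pickle;c=pickle.load(open('w2.pkl','rb'))
Q=lambda x,y,z: E(ray(c,175+(x-448)/2.8,66+y/2.8,z))
print('stud top',Q(676,155,.126), ray(c,256.4,121.4,.126))
for a,b in(((690,110),(643,190)),((712,124),(668,206))):
    d=Q(*b,.126)-Q(*a,.126);print(np.linalg.norm(d),'angle ccw from +y',np.degrees(np.arctan2(-d[0],d[1])))
F=lambda x,y,z:E(ray(c,x/.875,y/.875,z))
print('lid',F(93,47,.091),F(107,163,.091),'open',F(185,45,.08),F(191,160,.08),'end',F(310,2,.08),F(297,197,.08))
go(0,0,.24)
E
```

```text
stud top [ 0.0048 -0.0012] [ 0.57347331 -0.11495546  0.126     ]
0.029120782956507194 angle ccw from +y 58.766300685466256
0.02926585040623286 angle ccw from +y 61.42078973345223
lid [0.0653 0.1408] [-0.0659  0.1442] open [0.0685 0.0425] [-0.0657  0.0414] end [ 0.1101 -0.0936] [-0.1179 -0.0987]
shift tool [ 0.0588 -0.      0.0014] closing now -0.2 tilt z [ 0.002 -0.    -1.   ] t 2.45
```

```bash
sed -i 's/S=np.array(.*/S=np.array([.571,-.1147])/' h.py; python3 -c "
from h import *
go(0,0,.128,-30)"
```

```text
shift tool [0.0609 0.0004 0.1134] closing now -0.2 tilt z [ 0.002 -0.    -1.   ] t 2.45
turn about tool z 29.8
```

Request:
{"fn": "move_arm", "kwargs": {"motion": [[[0, 0, 0], [0.031, 0, 0], 0.05], [[0, 0, 0], [0.0305, 0, 0], 0.05], [[0, 0, 10], [0, 0, 0], 0.05], [[0, 0, 10], [0, 0, 0], 0.05], [[0, 0, 10], [0, 0, 0], 0.05], [[0, 0, 0], [0, 0, 0.03], 0.05], [[0, 0, 0], [0, 0, 0.03], 0.05], [[0, 0, 0], [0, 0, 0], 0.05], [[0, 0, 0], [0, 0, 0], 0.05]]}}

```text
time_s: 3.58
ee_pos: [0.571, -0.1145, 0.1815]
tcp_rot: [0.986, -0.167, 0.001, -0.0]
wrist_force: [-0.6, 0.2, -0.4]
finger_gap: 0.574
grip_force: 0.0
```

```bash
python3 -c "
from h import *
go(0,0,.128,-30)"
```

```text
shift tool [-0.      0.0002  0.0535] closing now -30.23 tilt z [ 0.002 -0.    -1.   ] t 3.575
turn about tool z -0.23
```

Request:
{"fn": "move_arm", "kwargs": {"motion": [[[0, 0, 0], [0, 0, 0.027], 0.05], [[0, 0, 0], [0, 0, 0.026], 0.05], [[0, 0, 0], [0, 0, 0], 0.02], [[0, 0, 0], [0, 0, 0], 0.0], [[0, 0, 0], [0, 0, 0], 0.0], [[0, 0, 0], [0, 0, 0], 0.0], [[0, 0, 0], [0, 0, 0], 0.0], [[0, 0, 0], [0, 0, 0], 0.0]]}}

```text
time_s: 4.58
ee_pos: [0.5702, -0.1149, 0.1275]
tcp_rot: [0.986, -0.167, 0.0, 0.0]
wrist_force: [-0.0, -0.2, 3.9]
finger_gap: 0.111
grip_force: 29.9
```

Request:
{"fn": "move_arm", "kwargs": {"motion": [[[0, 0, -5], [0, 0, 0], 0.0], [[0, 0, -7], [0, 0, 0], 0.0], [[0, 0, -7], [0, 0, 0], 0.0], [[0, 0, -7], [0, 0, 0], 0.0], [[0, 0, -4], [0, 0, 0], 0.0], [[0, 0, 0], [0, 0, 0], 0.0], [[0, 0, 0], [0, 0, 0], 0.0], [[0, 0, 0], [0, 0, 0], 0.0]]}}

```text
time_s: 5.58
ee_pos: [0.5701, -0.1159, 0.1274]
tcp_rot: [0.996, 0.092, 0.0, 0.001]
wrist_force: [-2.3, -5.3, 5.5]
finger_gap: 0.112
grip_force: 29.9
```

```bash
python3 -c "
from h import *
go(0,0,.128,0);s=read_state();print(s['torque'],s['wrist_force'],s['ee_pos'])"
```

```text
shift tool [ 0.0011 -0.001  -0.0006] closing now -0.42 tilt z [ 0.001 -0.002 -1.   ] t 5.575
turn about tool z -0.42
[-1.15928016  0.30437122  0.00702986] [-2.27780124 -5.28357541  5.47286167] [ 0.57013017 -0.11590442  0.12744184]
```

Request:
{"fn": "move_arm", "kwargs": {"motion": [[[0, 0, 0], [0, 0, 0], 0.04], [[0, 0, 0], [0, 0, 0], 0.05], [[0, 0, 0], [0, 0, 0], 0.06], [[0, 0, 0], [0, 0, 0], 0.06], [[0, 0, 0], [0, 0, -0.05], 0.06], [[0, 0, 0], [0, 0, -0.06], 0.06], [[0, 0, 0], [-0.06, 0, 0], 0.06], [[0, 0, 0], [0, 0, 0], 0.06], [[0, 0, 0], [0, 0, 0], 0.06]]}}

```text
time_s: 6.7
ee_pos: [0.5111, -0.1259, 0.2372]
tcp_rot: [0.996, 0.093, 0.0, 0.0]
wrist_force: [0.0, -0.8, -0.5]
finger_gap: 0.694
grip_force: 0.0
```

```bash
sed -i 's/S=np.array(.*/S=np.array([.570,-.1164])/' h.py; python3 - <<'E'
from h import *
d=calibration('scene');T=np.linalg.inv(np.array(d['camera_from_world']));f,cx,cy=K(d)
def plane(u,v,x):
    n=np.append(ex,0);r=T[:3,:3]@[(u-cx)/f,(v-cy)/f,1];o=T[:3,3]
    p=o+r*((np.append(S+x*ex,0)-o)@n)/(r@n);return np.round(E(p)[1],4),np.round(p[2],4)
for x in(-.032,.032): print(x,'top',plane(180+447/4,125+40/4,x),'foot',plane(180+380/4,125+285/4,x))
print('lip top +x end',plane(180+518/4,125+235/4,-.05),plane(180+518/4,125+268/4,.05))
a,c=snap('wrist','w3.png')
p=proj(c,np.append(S,.126));print(p);u,v=map(int,p)
y0=max(v-50,0);b=a[y0:v+50,u-65:u+65,::-1]
cv2.imwrite('pics/w3c.png',np.hstack([cv2.resize(a[:,:,::-1],(448,336)),cv2.resize(b,(int(336*b.shape[1]/b.shape[0]),336))[:,:352]]));print(u-65,y0,b.shape)
E
```

```text
-0.032 top (np.float64(0.1833), np.float64(0.2982)) foot (np.float64(0.1457), np.float64(0.0758))
0.032 top (np.float64(0.1825), np.float64(0.3377)) foot (np.float64(0.1473), np.float64(0.1291))
lip top +x end (np.float64(0.2478), np.float64(0.1189)) (np.float64(0.2431), np.float64(0.1675))
(np.float64(256.98224258681597), np.float64(125.82824511273708))
191 75 (100, 130, 3)
```

View pics/w3c.png

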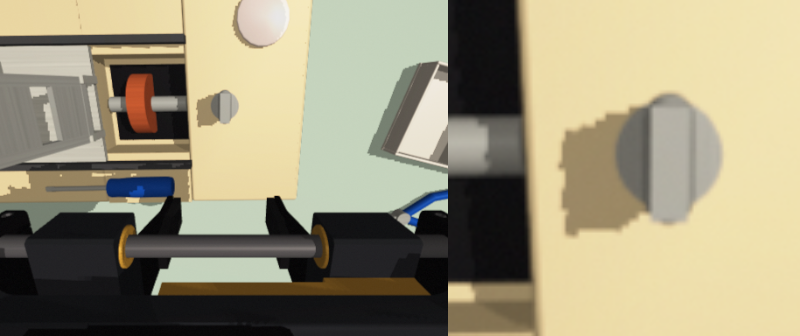

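The blade now lies along the edger's x, so the stud is lined up with the slots. Next I go over to the far side of the lip.

Request:
{"fn": "move_arm", "kwargs": {"motion": [[[0, 0, 0], [0, 0, -0.052], 0.03], [[0, 0, 0], [0, 0, -0.053], 0.0], [[0, 0, -10], [0, 0, 0], 0.0], [[0, 0, -10], [0, 0, 0], 0.0], [[0, 0, -10], [0, 0, 0], 0.0], [[0, 0, -10], [0, 0, 0], 0.0], [[0, 0, -10], [0, 0, 0], 0.0], [[0, 0, -10], [0, 0, 0], 0.0], [[0, 0, -10], [0, 0, 0], 0.0], [[0, 0, -10], [0, 0, 0], 0.0], [[0, 0, -10], [0, 0, 0], 0.0], [[0, 0, 0], [0, 0, 0], 0.0]]}}

```text
time_s: 8.25
ee_pos: [0.5117, -0.1255, 0.3417]
tcp_rot: [0.638, 0.77, 0.0, -0.0]
wrist_force: [-0.8, -0.3, -1.4]
finger_gap: 0.007
grip_force: 0.0
```

```bash
python3 - <<'E'
from h import *
go(0,.275,.34,90);go(0,.275,.119,90)
s=read_state();print(s['joint_pos'].round(2),R.from_quat(s['tcp_rot']).as_matrix().round(2).tolist())
E
```

```text
shift tool [0.2731 0.0577 0.002 ] closing now 89.74 tilt z [-0.     0.001 -1.   ] t 8.25
turn about tool z -0.26
shift tool [0.2728 0.0576 0.223 ] closing now 89.74 tilt z [-0.     0.001 -1.   ] t 8.25
turn about tool z -0.26
[ 0.73  0.13 -0.64  1.51  0.07  1.53  0.29] [[-0.19, 0.98, -0.0], [0.98, 0.19, 0.0], [0.0, 0.0, -1.0]]
```

Request:
{"fn": "move_arm", "kwargs": {"motion": [[[0, 0, 0], [0.0455, 0.0096, 0], 0.0], [[0, 0, 0], [0.0455, 0.0096, 0], 0.0], [[0, 0, 0], [0.0455, 0.0096, 0], 0.0], [[0, 0, 0], [0.0455, 0.0096, 0], 0.0], [[0, 0, 0], [0.0455, 0.0096, 0], 0.0], [[0, 0, 0], [0.0455, 0.0096, 0], 0.0], [[0, 0, 0], [0, 0, 0], 0.0], [[0, 0, 0], [0, 0, 0.05], 0.0], [[0, 0, 0], [0, 0, 0.05], 0.0], [[0, 0, 0], [0, 0, 0], 0.0], [[0, 0, 0], [0, 0, 0], 0.0]]}}

```text
time_s: 9.62
ee_pos: [0.5176, 0.1532, 0.2439]
tcp_rot: [0.639, 0.77, 0.001, 0.0]
wrist_force: [0.3, -0.2, -0.1]
finger_gap: 0.009
grip_force: 0.0
```

```bash
python3 - <<'E'
from h import *
go(0,.275,.119,90)
a,c=snap('wrist','w4.png');b,d=snap('scene','s4.png')
cv2.imwrite('pics/4.png',np.hstack([cv2.resize(a,(400,300)),cv2.resize(b[90:270,160:400],(400,300))])[:,:,::-1])
E
```

```text
shift tool [ 0.0003 -0.0002  0.1249] closing now 89.64 tilt z [ 0.002  0.001 -1.   ] t 9.625
turn about tool z -0.36
```

View pics/4.png

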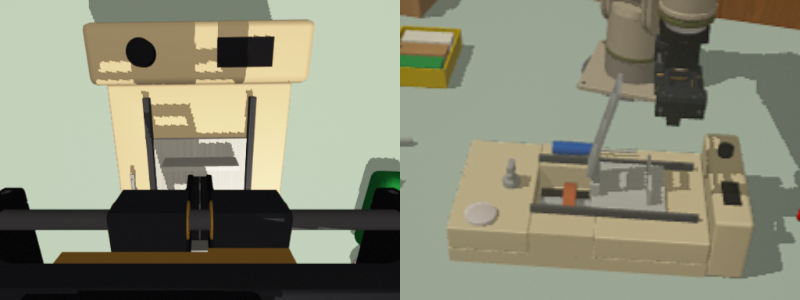

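The fingers stand clear between the lip and the housing, with the lip at about (650,165) in the right view. I'll go down, then push.

Request:
{"fn": "move_arm", "kwargs": {"motion": [[[0, 0, 0], [0, 0, 0.045], 0.0], [[0, 0, 0], [0, 0, 0.045], 0.0], [[0, 0, 0], [0, 0, 0.035], 0.0], [[0, 0, 0], [0, 0, 0], 0.0], [[0, 0, 0], [-0.008, 0, 0], 0.0], [[0, 0, 0], [-0.008, 0, 0], 0.0], [[0, 0, 0], [-0.008, 0, 0], 0.0], [[0, 0, 0], [-0.005, 0, 0], 0.0], [[0, 0, 0], [-0.005, 0, 0], 0.0], [[0, 0, 0], [0, 0, 0], 0.0]]}}

```text
time_s: 10.98
ee_pos: [0.523, 0.1188, 0.1168]
tcp_rot: [0.638, 0.77, -0.001, 0.0]
wrist_force: [0.2, 0.9, -0.9]
finger_gap: 0.007
grip_force: 0.4
```

```bash
python3 - <<'E'
from h import *
go(0,.2225,.119,90);print(E(read_state()['ee_pos']))
E
```

```text
shift tool [-0.0173  0.0014 -0.0022] closing now 89.7 tilt z [-0.    -0.001 -1.   ] t 10.975
turn about tool z -0.3
[-0.0013  0.2398]
```

Request:
{"fn": "move_arm", "kwargs": {"motion": [[[0, 0, 0], [-0.006, 0, 0], 0.0], [[0, 0, 0], [-0.006, 0, 0], 0.0], [[0, 0, 0], [-0.005, 0, 0], 0.0], [[0, 0, 0], [0, 0, 0], 0.0], [[0, 0, 0], [0, 0, 0], 0.0]]}}

```text
time_s: 11.6
ee_pos: [0.5261, 0.102, 0.1167]
tcp_rot: [0.638, 0.77, -0.001, 0.0]
wrist_force: [-0.5, 0.6, 0.3]
finger_gap: 0.006
grip_force: 0.0
```

```bash
python3 - <<'E'
from h import *
go(0,.2225,.119,90);print(E(read_state()['ee_pos']))
a,c=snap('top','t5.png');b,d=snap('scene','s5.png')
cv2.imwrite('pics/5.png',np.hstack([cv2.resize(a[145:265,180:340],(400,300),interpolation=2),cv2.resize(b[125:245,210:370],(400,300),interpolation=2)])[:,:,::-1])
E
```

```text
shift tool [-0.0003  0.0015 -0.0023] closing now 89.7 tilt z [-0.001 -0.001 -1.   ] t 11.6
turn about tool z -0.3
[-0.0015  0.2228]
```

View pics/5.png

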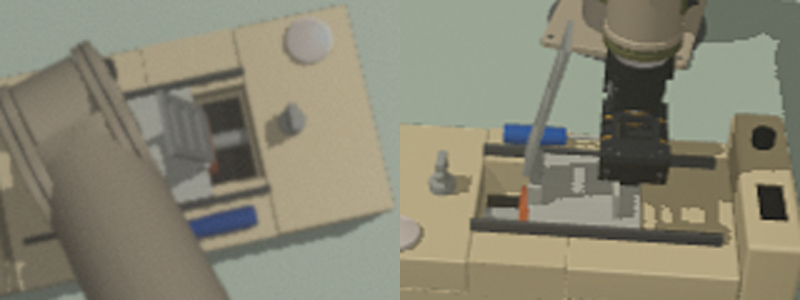

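The hatch has moved: its stud-side corner is now at top px about (265,226), and the stay still leans back. I'll check the displacement.

```bash
python3 - <<'E'
from h import *
c=calibration('top')
for u,v in((213,200),(195,110)): print(E(ray(c,180+u/2.5-.3,145+v/2.5-.3,.091)))
print(E(ray(c,180+292/2.5-.3,145+118/2.5-.3,.126)), E(ray(c,140+450/4-.4,145+320/4-.4,.091)))
a=cv2.cvtColor(cv2.imread('pics/t5.png'),6).astype(int);b=cv2.cvtColor(cv2.imread('pics/t.png'),6).astype(int)
# profile along edger y at x=-.05, both pictures (stay clear)
for im in(b,a):
    print([int(np.mean([im[tuple(np.round(proj(c,np.append(S+xx*ex+y*ey,.091))[::-1]).astype(int))] for xx in(-.058,-.054,-.05,-.046)])) for y in np.arange(.08,.17,.004)])
E
```

```text
[-0.0711  0.1106]
[0.0354 0.1093]
[-0.0012  0.0051] [-0.0632  0.1465]
[88, 92, 88, 93, 91, 86, 85, 89, 86, 86, 92, 87, 83, 83, 89, 86, 89, 122, 140, 143, 142, 143, 141]
[93, 94, 92, 97, 94, 88, 88, 110, 142, 149, 149, 150, 149, 150, 149, 147, 149, 142, 134, 115, 106, 110, 113]
```

```bash
python3 - <<'E'
from h import *
r=.155;prev=(.165,.278)
for th in [95,85,75,65,55,48,40,32,24,16,8,0]:
    t=np.radians(th);y=.115-r*np.cos(t)-.012*np.sin(t)+.0095;z=.112+r*np.sin(t)-.012*np.cos(t)+.011
    print(th,'abs',round(y,4),round(z,4),'d tool x,z',round(y-prev[0],4),round(prev[1]-z,4));prev=(y,z)
go(0,.165,.278)
E
```

```text
95 abs 0.1261 0.2785 d tool x,z -0.0389 -0.0005
85 abs 0.099 0.2764 d tool x,z -0.027 0.0021
75 abs 0.0728 0.2696 d tool x,z -0.0262 0.0068
65 abs 0.0481 0.2584 d tool x,z -0.0247 0.0112
55 abs 0.0258 0.2431 d tool x,z -0.0224 0.0153
48 abs 0.0119 0.2302 d tool x,z -0.0139 0.0129
40 abs -0.002 0.2134 d tool x,z -0.0138 0.0167
32 abs -0.0133 0.195 d tool x,z -0.0114 0.0185
24 abs -0.022 0.1751 d tool x,z -0.0087 0.0199
16 abs -0.0278 0.1542 d tool x,z -0.0058 0.0209
8 abs -0.0307 0.1327 d tool x,z -0.0029 0.0215
0 abs -0.0305 0.111 d tool x,z 0.0002 0.0217
shift tool [-0.0583  0.0016 -0.1612] closing now 89.72 tilt z [-0.    -0.001 -1.   ] t 11.7
```

Request:
{"fn": "move_arm", "kwargs": {"motion": [[[0, 0, 0], [0.005, 0, 0], 0.0], [[0, 0, 0], [0, 0, -0.055], 0.0], [[0, 0, 0], [0, 0, -0.055], 0.0], [[0, 0, 0], [0, 0, -0.051], 0.0], [[0, 0, 0], [0, 0, 0], 0.0], [[0, 0, 0], [-0.03, 0.001, 0], 0.0], [[0, 0, 0], [-0.03, 0.001, 0], 0.0], [[0, 0, 0], [0, 0, 0], 0.0], [[0, 0, 0], [0, 0, 0], 0.0]]}}

```text
time_s: 12.82
ee_pos: [0.538, 0.0502, 0.2773]
tcp_rot: [0.637, 0.77, -0.0, -0.001]
wrist_force: [0.1, 0.2, 0.4]
finger_gap: 0.002
grip_force: 0.0
```

```bash
python3 - <<'E'
from h import *
go(0,.165,.278,90);print(read_state()['wrist_force'])
E
```

```text
shift tool [-0.0046 -0.0003 -0.0007] closing now 89.79 tilt z [-0.001  0.    -1.   ] t 12.825
turn about tool z -0.21
[0.06589935 0.1778394  0.406765  ]
```

Request:
{"fn": "move_arm", "kwargs": {"motion": [[[0, 0, 0], [-0.015, 0, 0], 0.0], [[0, 0, 0], [-0.015, 0, 0], 0.0], [[0, 0, 0], [-0.0135, 0, 0], 0.0], [[0, 0, 0], [-0.0135, 0, 0.001], 0.0], [[0, 0, 0], [-0.0135, 0, 0.001], 0.0], [[0, 0, 0], [-0.013, 0, 0.003], 0.0], [[0, 0, 0], [-0.013, 0, 0.004], 0.0], [[0, 0, 0], [-0.0125, 0, 0.005], 0.0], [[0, 0, 0], [-0.0125, 0, 0.006], 0.0], [[0, 0, 0], [-0.011, 0, 0.0075], 0.0], [[0, 0, 0], [-0.011, 0, 0.008], 0.0], [[0, 0, 0], [0, 0, 0], 0.0]]}}

```text
time_s: 14.32
ee_pos: [0.5647, -0.0931, 0.2414]
tcp_rot: [0.638, 0.77, -0.001, -0.001]
wrist_force: [0.3, -0.4, 0.1]
finger_gap: 0.003
grip_force: 0.0
```

```bash
python3 - <<'E'
from h import *
go(0,.0258,.2431,90);print(read_state()['wrist_force'])
a,c=snap('top','t6.png');b,d=snap('scene','s6.png')
cv2.imwrite('pics/6.png',np.hstack([cv2.resize(a[145:265,180:340],(400,300),interpolation=2),cv2.resize(b[100:240,180:367],(400,300),interpolation=2)])[:,:,::-1])
im=cv2.cvtColor(a,cv2.COLOR_RGB2GRAY);c=calibration('top')
for xs in((-.058,-.054,-.05,-.046),(.046,.05,.054,.058)):
    print([int(np.mean([im[tuple(np.round(proj(c,np.append(S+xx*ex+y*ey,.091))[::-1]).astype(int))] for xx in xs])) for y in np.arange(.08,.17,.004)])
E
```

```text
shift tool [ 0.0019  0.0008 -0.0017] closing now 89.65 tilt z [-0.002 -0.    -1.   ] t 14.325
turn about tool z -0.35
[ 0.31943253 -0.40088812  0.07442226]
[89, 93, 90, 95, 88, 84, 81, 105, 141, 140, 111, 102, 102, 102, 101, 103, 102, 103, 104, 103, 103, 103, 103]
[119, 111, 112, 116, 108, 114, 118, 125, 148, 153, 153, 153, 154, 153, 153, 153, 152, 153, 151, 152, 150, 153, 153]
```

View pics/6.png

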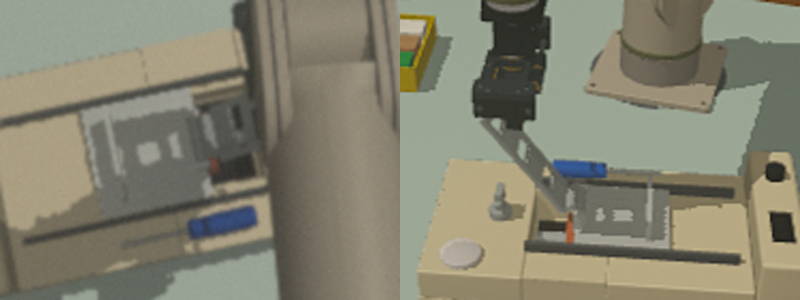

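The stay follows at about 50° and the hatch has not shifted (edge still about 0.109). I'll keep lowering it.

Request:
{"fn": "move_arm", "kwargs": {"motion": [[[0, 0, 0], [-0.006, 0, 0.0055], 0.0], [[0, 0, 0], [-0.006, 0, 0.0055], 0.0], [[0, 0, 0], [-0.007, 0, 0.0085], 0.0], [[0, 0, 0], [-0.007, 0, 0.0085], 0.0], [[0, 0, 0], [-0.0055, 0, 0.0095], 0.0], [[0, 0, 0], [-0.0055, 0, 0.0095], 0.0], [[0, 0, 0], [-0.0045, 0, 0.01], 0.0], [[0, 0, 0], [-0.0045, 0, 0.01], 0.0], [[0, 0, 0], [-0.003, 0, 0.0105], 0.0], [[0, 0, 0], [-0.002, 0, 0.0105], 0.0], [[0, 0, 0], [-0.001, 0, 0.006], 0.0], [[0, 0, 0], [0, 0, 0], 0.0]]}}

```text
time_s: 15.92
ee_pos: [0.5745, -0.1427, 0.1478]
tcp_rot: [0.638, 0.77, -0.0, -0.0]
wrist_force: [1.4, -0.2, -0.5]
finger_gap: 0.005
grip_force: 0.0
```

```bash
python3 - <<'E'
from h import *
go(0,-.0305,.111,90);print(read_state()['wrist_force'])
E
```

```text
shift tool [-0.0039  0.0006  0.0368] closing now 89.75 tilt z [-0.001  0.    -1.   ] t 15.925
turn about tool z -0.25
[ 1.3502798  -0.24919193 -0.53710839]
```

Request:
{"fn": "move_arm", "kwargs": {"motion": [[[0, 0, 0], [-0.002, 0, 0.008], 0.0], [[0, 0, 0], [-0.002, 0, 0.008], 0.0], [[0, 0, 0], [0, 0, 0.008], 0.0], [[0, 0, 0], [0, 0, 0.008], 0.0], [[0, 0, 0], [0, 0, 0.006], 0.0], [[0, 0, 0], [0, 0, 0.002], 0.0], [[0, 0, 0], [0, 0, 0], 0.0], [[0, 0, 0], [0, 0, 0], 0.0]]}}

```text
time_s: 16.92
ee_pos: [0.5757, -0.1471, 0.1108]
tcp_rot: [0.638, 0.77, -0.001, 0.001]
wrist_force: [-11.8, 1.6, 25.6]
finger_gap: 0.005
grip_force: 12.8
```

```bash
python3 - <<'E'
from h import *
go(0,-.0305,.111,90);print(read_state()['wrist_force'])
E
```

```text
shift tool [ 0.0007  0.0002 -0.0002] closing now 89.73 tilt z [ 0.    -0.002 -1.   ] t 16.925
turn about tool z -0.27
[-11.81605864   1.60911079  25.64257546]
```

The stay is at its stop: 25 N at the expected flat height. I'll lift off, turn the gripper and go to the stud.

Request:
{"fn": "move_arm", "kwargs": {"motion": [[[0, 0, 0], [0, 0, -0.04], 0.0], [[0, 0, 0], [0, 0, -0.05], 0.02], [[0, 0, 10], [0, 0, 0], 0.04], [[0, 0, 10], [0, 0, 0], 0.05], [[0, 0, 10], [0, 0, 0], 0.05], [[0, 0, 10], [0, 0, 0], 0.05], [[0, 0, 10], [0, 0, 0], 0.05], [[0, 0, 10], [0, 0, 0], 0.05], [[0, 0, 10], [0, 0, 0], 0.05], [[0, 0, 10], [0, 0, 0], 0.05], [[0, 0, 10], [0, 0, 0], 0.05], [[0, 0, 0], [0, 0, 0], 0.05]]}}

```text
time_s: 18.42
ee_pos: [0.5754, -0.147, 0.198]
tcp_rot: [0.996, 0.094, -0.0, 0.0]
wrist_force: [0.1, -1.1, -0.5]
finger_gap: 0.576
grip_force: 0.0
```

```bash
python3 - <<'E'
from h import *
go(0,0,.129,0);print(read_state()['wrist_force'])
E
```

```text
shift tool [ 0.0005 -0.031   0.069 ] closing now -0.2 tilt z [-0.001 -0.    -1.   ] t 18.425
turn about tool z -0.2
[ 0.13548708 -1.13351823 -0.49244464]
```

Request:
{"fn": "move_arm", "kwargs": {"motion": [[[0, 0, 0], [0.0005, -0.031, 0], 0.05], [[0, 0, 0], [0, 0, 0], 0.05], [[0, 0, 0], [0, 0, 0.035], 0.05], [[0, 0, 0], [0, 0, 0.034], 0.05], [[0, 0, 0], [0, 0, 0], 0.02], [[0, 0, 0], [0, 0, 0], 0.0], [[0, 0, 0], [0, 0, 0], 0.0], [[0, 0, 0], [0, 0, 0], 0.0], [[0, 0, 0], [0, 0, 0], 0.0]]}}

```text
time_s: 19.55
ee_pos: [0.5706, -0.116, 0.13]
tcp_rot: [0.996, 0.094, 0.0, 0.0]
wrist_force: [-0.1, 0.1, 3.4]
finger_gap: 0.112
grip_force: 30.0
```

```bash
python3 - <<'E'
from h import *
go(0,0,.129,0);s=read_state();print(s['wrist_force'],s['joint_pos'].round(2))
E
```

```text
shift tool [-0.0006  0.0003  0.001 ] closing now -0.24 tilt z [ 0.001 -0.    -1.   ] t 19.55
turn about tool z -0.24
[-0.13675789  0.06821851  3.44505866] [ 0.5   0.35 -0.45  1.69  0.17  1.14 -1.38]
```

J7 would run out of range in this direction, so I'll regrip with the tool half-turned.

Request:
{"fn": "move_arm", "kwargs": {"motion": [[[0, 0, 0], [0, 0, 0], 0.03], [[0, 0, 0], [0, 0, 0], 0.05], [[0, 0, 0], [0, 0, 0], 0.05], [[0, 0, 0], [0, 0, -0.03], 0.05], [[0, 0, 0], [0, 0, -0.04], 0.05], [[0, 0, -10], [0, 0, 0], 0.05], [[0, 0, -10], [0, 0, 0], 0.05], [[0, 0, -10], [0, 0, 0], 0.05], [[0, 0, -10], [0, 0, 0], 0.05], [[0, 0, -10], [0, 0, 0], 0.05], [[0, 0, -10], [0, 0, 0], 0.05], [[0, 0, -10], [0, 0, 0], 0.05]]}}

```text
time_s: 21.05
ee_pos: [0.5703, -0.1162, 0.1994]
tcp_rot: [0.76, 0.65, -0.0, -0.0]
wrist_force: [-0.1, 0.5, 0.1]
finger_gap: 0.575
grip_force: 0.0
```

Request:
{"fn": "move_arm", "kwargs": {"motion": [[[0, 0, -10], [0, 0, 0], 0.05], [[0, 0, -10], [0, 0, 0], 0.05], [[0, 0, -10], [0, 0, 0], 0.05], [[0, 0, -10], [0, 0, 0], 0.05], [[0, 0, -10], [0, 0, 0], 0.05], [[0, 0, -10], [0, 0, 0], 0.05], [[0, 0, -10], [0, 0, 0], 0.05], [[0, 0, -10], [0, 0, 0], 0.05], [[0, 0, -10], [0, 0, 0], 0.05], [[0, 0, -10], [0, 0, 0], 0.05], [[0, 0, -10], [0, 0, 0], 0.05], [[0, 0, 0], [0, 0, 0], 0.05]]}}

```text
time_s: 22.55
ee_pos: [0.5703, -0.1163, 0.1993]
tcp_rot: [-0.093, 0.996, 0.0, -0.0]
wrist_force: [0.1, -0.8, -0.4]
finger_gap: 0.577
grip_force: 0.0
```

```bash
python3 - <<'E'
from h import *
go(0,0,.129,0);s=read_state();print(s['wrist_force'],s['joint_pos'].round(2))
E
```

```text
shift tool [ 0.0003 -0.0001  0.0703] closing now -0.32 tilt z [-0.  0. -1.] t 22.55
turn about tool z -0.32
[ 0.14477457 -0.7774811  -0.43444703] [ 0.86  0.4  -0.93  1.59  0.33  1.32  1.64]
```

Request:
{"fn": "move_arm", "kwargs": {"motion": [[[0, 0, 0], [0, 0, 0.035], 0.05], [[0, 0, 0], [0, 0, 0.035], 0.05], [[0, 0, 0], [0, 0, 0], 0.02], [[0, 0, 0], [0, 0, 0], 0.0], [[0, 0, 0], [0, 0, 0], 0.0], [[0, 0, 0], [0, 0, 0], 0.0], [[0, 0, 0], [0, 0, 0], 0.0], [[0, 0, 0], [0, 0, 0], 0.0]]}}

```text
time_s: 23.55
ee_pos: [0.5706, -0.116, 0.13]
tcp_rot: [-0.094, 0.996, -0.0, 0.0]
wrist_force: [-0.6, -0.1, 4.9]
finger_gap: 0.109
grip_force: 30.0
```

Request:
{"fn": "move_arm", "kwargs": {"motion": [[[0, 0, 5], [0, 0, 0], 0.0], [[0, 0, 8], [0, 0, 0], 0.0], [[0, 0, 8], [0, 0, 0], 0.0], [[0, 0, 8], [0, 0, 0], 0.0], [[0, 0, 8], [0, 0, 0], 0.0], [[0, 0, 8], [0, 0, 0], 0.0], [[0, 0, 8], [0, 0, 0], 0.0], [[0, 0, 8], [0, 0, 0], 0.0], [[0, 0, 8], [0, 0, 0], 0.0], [[0, 0, 8], [0, 0, 0], 0.0], [[0, 0, 8], [0, 0, 0], 0.0], [[0, 0, 0], [0, 0, 0], 0.0]]}}

```text
time_s: 25.05
ee_pos: [0.5717, -0.1142, 0.13]
tcp_rot: [0.604, 0.797, 0.002, 0.001]
wrist_force: [4.7, 4.8, 0.5]
finger_gap: 0.109
grip_force: 30.0
```

```bash
python3 - <<'E'
from h import *
go(0,0,.129,90);s=read_state();print(s['wrist_force'],s['torque'],s['joint_pos'].round(2))
E
```

```text
shift tool [-0.0017 -0.0022  0.001 ] closing now -85.27 tilt z [ 0.003  0.002 -1.   ] t 25.05
turn about tool z 4.73
[4.6662612  4.82279764 0.54956399] [ 1.15962525 -1.13150159 -0.09045135] [ 0.64  0.39 -0.64  1.68  0.25  1.15  0.21]
```

Stud is about 5° from the locked stop; I'll finish the turn, release and lift.

Request:
{"fn": "move_arm", "kwargs": {"motion": [[[0, 0, 4], [0, 0, 0], 0.0], [[0, 0, 0], [0, 0, 0], 0.0], [[0, 0, 0], [0, 0, 0], 0.03], [[0, 0, 0], [0, 0, 0], 0.05], [[0, 0, 0], [0, 0, 0], 0.05], [[0, 0, 0], [0, 0, -0.04], 0.05], [[0, 0, 0], [0, 0, -0.04], 0.05], [[0, 0, 0], [-0.06, 0, -0.02], 0.05], [[0, 0, 0], [-0.06, 0, 0], 0.05], [[0, 0, 0], [-0.03, 0, 0], 0.05], [[0, 0, 0], [0, 0, 0], 0.05], [[0, 0, 0], [0, 0, 0], 0.05]]}}

```text
time_s: 26.55
ee_pos: [0.6007, -0.2612, 0.2291]
tcp_rot: [0.631, 0.776, 0.0, -0.0]
wrist_force: [0.1, 0.9, -0.6]
finger_gap: 0.572
grip_force: 0.0
```

```bash
python3 - <<'E'
from h import *
s=read_state();print(E(s['ee_pos']),s['ee_pos'],s['wrist_force'])
a,c=snap('wrist','w9.png')
for x,y,z in((0,0,.126),(0,-.08,.1)): print(proj(c,np.append(S+x*ex+y*ey,z)))
g=cv2.cvtColor(get_image('top'),cv2.COLOR_RGB2GRAY);c=calibration('top')
for lab,z,xs,ys in(('lid edge',.091,(-.058,-.054,-.05,-.046),np.arange(.08,.17,.004)),('stay end',.1,(-.01,0,.01),np.arange(-.1,.0,.005)),('stay sides',.1,None,np.arange(-.06,.061,.005))):
    if xs: print(lab,[int(np.mean([g[tuple(np.round(proj(c,np.append(S+xx*ex+y*ey,z))[::-1]).astype(int))] for xx in xs])) for y in ys])
    else: print(lab,[int(g[tuple(np.round(proj(c,np.append(S+xx*ex+.035*ey,z))[::-1]).astype(int))]) for xx in ys])
E
```

```text
[ 0.0025 -0.148 ] [ 0.60072643 -0.26124733  0.22907861] [ 0.12772044  0.8911608  -0.60784218]
(np.float64(255.3204382818439), np.float64(9.946781453076909))
(np.float64(254.11186987063962), np.float64(115.4288830252749))
lid edge [75, 77, 73, 76, 74, 71, 72, 86, 103, 106, 107, 110, 117, 119, 121, 113, 106, 106, 108, 106, 108, 107, 107]
stay end [165, 166, 160, 169, 155, 121, 122, 112, 112, 112, 113, 107, 100, 97, 97, 96, 96, 99, 94, 95]
stay sides [114, 111, 111, 115, 112, 111, 99, 107, 129, 134, 136, 134, 129, 135, 138, 138, 138, 128, 131, 115, 127, 159, 166, 168, 167]
```

```bash
python3 - <<'E'
from h import *
a=cv2.cvtColor(cv2.imread('pics/w9.png'),cv2.COLOR_BGR2HSV)
print('sat along col 254, rows 0..140 step 5',[int(a[v,250:259,1].mean()) for v in range(0,141,5)])
print('fine',[int(a[v,250:259,1].mean()) for v in range(106,124)])
print('row 55 (web)',[int(a[53:58,u,1].mean()) for u in range(190,330,6)])
print('row 8-14 stud',[int(a[8:14,u,2].mean()) for u in range(215,300,4)])
E
```

```text
sat along col 254, rows 0..140 step 5 [18, 18, 18, 18, 17, 21, 21, 21, 19, 20, 18, 20, 20, 18, 21, 21, 92, 90, 94, 95, 88, 19, 22, 20, 81, 82, 29, 27, 28]
fine [20, 21, 22, 22, 22, 22, 22, 21, 20, 20, 20, 45, 73, 81, 81, 81, 81, 81]
row 55 (web) [91, 91, 93, 90, 91, 85, 20, 22, 19, 20, 20, 21, 19, 19, 20, 21, 20, 20, 91, 93, 82, 82, 82, 73]
row 8-14 stud [141, 135, 101, 105, 129, 167, 111, 86, 84, 89, 103, 104, 102, 86, 87, 109, 106, 105, 102, 105, 114, 141]
```

```bash
python3 -c "
from workcell import *
print(sign_off())"
```

```text
the job is handed in; nothing more can be done
None
```

I handed the job in at about 27 s with the hatch ajar at about 75 mm, the stay flat over the stud and the stud turned back to its locked stop. Forces and final image measurements agree with this, but `sign_off` gave no verdict and I did not check the bystanders' positions at the end.

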